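# Switch on the kitchen scale and zero it

### The arm

A 7-joint arm with a two-finger parallel gripper is mounted at the origin on a cart in front of the work surface, level with it; the furniture and walls round the work are solid. World frame = base frame: x ahead of the robot, y to its left, z up, the work surface at z = 0. Lengths are in m, angles in rad, forces in N, time in s.
With the tool pointing down it reaches from about 0.425 to 0.875 m from the base axis. Payload 4.7 kg.
Tool frame: the origin (TCP) lies on the centre line of the jaws, within the pads' length; the fingertips stand ahead of it and the grasp point (between the pads) lies 2 mm behind it (nose_length is the z of the fingertips in the tool frame, in m); z points along the fingers, y is the line along which they close (so a half turn about z gives the same grasp; the last joint's range is limited). The gripper opens to 87 mm and grips with 3 to 60 N. Pads are 19 mm wide; open, the fingers measure 117 mm over their backs; the gripper's body (75 mm by 190 mm) begins 51 mm behind the grasp point.
Start: joints at [-1.276, 0.321, -0.07, 1.45, 0.023, 1.371, -0.057], TCP at [0.18, 0.625, 0.24] pointing down, gripper open.
Joint ranges: [-2.86, 2.86], [-0.3, 2.09], [-1.38, 1.24], [0.06, 2.45], [-1.56, 4.7], [0.09, 2.05], [-2.69, 2.69]. Speed limits (rad/s): [2.57, 2.57, 3.14, 3.14, 3.14, 3.14, 3.14].

### API

Orientations are given as a rotation vector (axis times angle).
In Python, from bench import * gives the robot as it stands.
- The arm moves only by the tool send_rows, never from a script. Its arguments are lists of equal length, an entry for each row: "xyz": the shift along the tool's x, y, z in mm, a list of three; "dr": the turn, a rotation vector about the tool's x, y, z in rad, a list of three. A call has exactly 10 rows; each row is the pose to reach, as a shift and turn from the pose commanded when the call began, along the tool's axes at that moment; what a row does not reach only later rows make up. A row lasts 1/12 s, in which the tool goes at most 41.7 mm and 7.16 degrees, less where a joint would pass 70% of its speed; a pose out of reach is approached as far as the arm can. A call with a gripper value outside its range is refused whole. "jaw" is the finger opening in mm, from 0 to 87, set as the call begins (left out, the last holds). The fingers move at their own pace and stop on an object; "grip_force" is the grip in N (left out, the last holds). Time passes only in rows, so rows that repeat a pose let the fingers close, or fill a call up. It gives the time, the measured TCP pose, the force, the opening and the grip force at its end, in the units of the state.
- get_state(): the state, without advancing time (a new reading comes with each control period).
- get_image(name): name is "scene" or "top"; returns the picture (480x640x3 uint8, red, green, blue); there is no depth.
- calibration(name): a dict with "vfov" (degrees; the focal length in pixels is half the picture's height over the tangent of half this angle, whatever the lens; pixels are square), "cx", "cy" (the principal point, pixels), "rvec" (rotation vector, rad) and "tvec" (3), from world to camera coordinates, as OpenCV has them. Camera axes: x right, y down, z forward; pixel columns grow to the right and rows downward; lengths in m; the calibration is good to about 2 mm. A picture is of the moment at which its call begins. calibration takes no time and is no camera call.
- close_job(): hands the job in; it is judged then, once.
The state is a dict: "time": time; "joint_positions": joint angles; "qd": joint speeds; "joint_torque": joint torques, N m; "position": TCP position; "tool_rot": TCP orientation; "ft_force": force on the tool from outside, world axes, zero at the start; "torque": the same for the moment, N m; "grip_width": opening from 0.0 (shut) to 1.0 (fully open); "grip_force": force on a finger pad.
Only numpy, scipy, OpenCV 4.12 (cv2) and the standard library are available. Lean on these libraries where they do the work, as an engineer would, in place of code of your own. Each camera call takes 0.05 s, during which the arm holds its last target. There are 200 camera calls.

### The job

Get the white scale with the coloured keys ready for weighing into the steel bowl that stands on it: push the raised end of the red rocker switch right down so that it stays on, then press the green key fully down so that it stays down, and last press the yellow key fully down, keep it down for half a second, then let it spring back. Do not press the blue key, and leave the bowl on the plate and the mug, spice jar and lemon where they are.

Things in the scene. Friction and masses are not known exactly. Their poses are not given: they have to be found in the camera images.
- scale: white bench scale, fixed, 240 (x) x 280 (y) x 50 mm; origin at the centre of its underside; -x is its front, towards the robot (yaw up to 0.22 rad). Along the front a grey control deck, 40 mm above the worktop, bears four controls in a row, centres at x = -75, y = -99, -33, 33, 99 mm; which is in which place changes. Behind is the steel plate, 134 x 250 mm, top at 50 mm.
- plate_centre (a point): centre of the top face of the steel weighing plate; same axes as the scale
- rocker (a joint): red rocker switch, paddle 70 mm along the scale's x, 32 mm wide, on an axis along the scale's y 12 mm above the deck. 0 = off: the front end (towards the robot, white bar across it) stands up, its edge 21 mm above the deck; 0.36 rad = on: that end is fully down. No snap: friction (about 2 N at rocker_press) holds it wherever it is left. Starts at 0 to 0.04 rad.
- rocker_press (a point): the point to push on the rocker: on the top face of its front end, 25 mm from the pivot axis; it moves with the paddle, from 19 mm above the deck (off) to 10 mm above it (on), so it goes about 9 mm down. Nothing stands above it.
- key_green (a joint): green key, round, 32 mm in diameter, flat top 12 mm above the control deck when up and 4 mm above it when fully down; 0 = up, 0.008 = fully down. The point key_green_top is the centre of its top face, z up. It has no spring: about 3 N moves it, and it stays where it is left.
- key_green_top (a point): centre of the top face of the green key
- key_yellow (a joint): yellow key, round, 32 mm in diameter, flat top 12 mm above the control deck when up and 4 mm above it when fully down; 0 = up, 0.008 = fully down. The point key_yellow_top is the centre of its top face, z up. Spring return: 1.5 N starts it, 4 N holds it fully down.
- key_yellow_top (a point): centre of the top face of the yellow key
- key_blue (a joint): blue key, not to be pressed, round, 32 mm in diameter, flat top 12 mm above the control deck when up and 4 mm above it when fully down; 0 = up, 0.008 = fully down. The point key_blue_top is the centre of its top face, z up. Spring return, as the yellow key.
- key_blue_top (a point): centre of the top face of the blue key
- bowl: loose open steel bowl, 116 mm across the rim, 42 mm high, standing on the weighing plate; origin at the centre of its underside, z up
- mug: loose white mug, 82 x 114 mm with its handle, 91 mm high, standing at the scale's -y side; origin at the centre of its underside, z up
- herb_jar: loose glass spice jar with a black cap, 41 mm in diameter, 105 mm high, standing at the scale's +y side; origin at the centre of its underside, z up
- lemon: loose lemon, 71 x 53 x 51 mm, lying at the scale's +y side; origin at the centre of its underside
Not all that is in view belongs to the job. There is more than one size of the bowl; the one meant has the size given above.

How it is judged:
On the way, in this order (a step that is already met when the one before it is completed fails the run):
1. the red rocker is on: its front end is pushed down (value of joint rocker above 0.29 rad), for 0.2 s.
2. the green key is down (value of joint key_green above 0.006 m), for 0.2 s.
3. the yellow key is pressed down (value of joint key_yellow above 0.006 m), for 0.4 s.
At the end, for the whole second after the job is handed in: The rocker stays on (above 0.29 of 0.36 rad) and the green key stays down (at least 6 of 8 mm); the yellow and blue keys are up (within 1 mm); the bowl stands upright and at rest on the plate within 15 mm of where it was, and mug, spice jar and lemon are within 20 mm of where they were (value of joint rocker above 0.29 rad and value of joint key_green above 0.006 m and value of joint each of key_yellow, key_blue below 0.001 m and z of bowl in the frame of scale between 0.047 and 0.054 m and angle between bowl's own z axis and vertical below 0.05 rad and linear speed of bowl below 0.01 m/s and distance of bowl from where it was at the start of the episode below 0.015 m and distance of each of mug, herb_jar, lemon from where it was at the start of the episode below 0.02 m); the robot touches nothing.
It fails at once if the blue key is pressed (more than 2.5 mm) (value of joint key_blue above 0.0025 m).
It fails at once if the green key is pressed before the rocker is on (value of joint key_green above 0.003 m and value of joint rocker below 0.27 rad).
It fails at once if the yellow key is pressed before the rocker is on and the green key is down (value of joint key_yellow above 0.0025 m and (value of joint rocker below 0.27 rad or value of joint key_green below 0.005 m)).
It fails at once if the bowl is lifted, tipped or pushed about (distance of bowl from where it was at the start of the episode above 0.015 m or angle between bowl's own z axis and vertical above 0.2 rad).
It fails at once if the mug, the spice jar or the lemon is moved by more than 20 mm (distance of any of mug, herb_jar, lemon from where it was at the start of the episode above 0.02 m).
It also fails if it takes over 42 s, if anything falls off the work surface, if the arm or the gripper's body presses on something with over 40 N, if the wrist force passes 120 N, or if a joint passes its speed limit or range.

## Working session

There is one attempt and no reset: what is moved stays moved. The work goes in short steps, Python scripts to look and compute and a tool call to move; the robot and the scene stay as the last step left them, time stands still between calls to the robot, and variables do not carry over. Pictures are saved under pics/ and viewed, at most 10 in all, crops included, and the job is handed in when it is done.

Besides the shell and the picture viewer there is one more tool, called after ">>>" as name(argument=value, ...), one argument or row to a line, values as JSON. send_rows: Moves the arm, as the interface text tells. Its arguments: {"type":"object","properties":{"xyz":{"type":"array"},"dr":{"type":"array"},"jaw":{"type":"number"},"grip_force":{"type":"number"}},"required":["xyz","dr"]}

```bash
mkdir -p pics; python3 - <<'E'
from bench import *
import cv2,numpy as np
for n in("scene","top"):
    im=get_image(n);cv2.imwrite(f"pics/{n}0.png",im[:,:,::-1]);c=calibration(n)
    R=cv2.Rodrigues(np.array(c['rvec'],float))[0];print(n,c,"cam pos",-R.T@np.array(c['tvec']))
print(get_state())
E
ls
```

```text
scene {'vfov': 45.1106289379873, 'cx': 317.6994306938679, 'cy': 239.89512300959794, 'rvec': array([ 1.85341174, -1.15740109,  0.65407468]), 'tvec': array([-0.24144753,  0.32180643,  0.64125625])} cam pos [-0.23841035 -0.3850301   0.60661206]
top {'vfov': 49.41996929581864, 'cx': 326.67213129241435, 'cy': 238.00370802855034, 'rvec': array([ 2.12296992, -2.15871683,  0.15820305]), 'tvec': array([0.0244203 , 0.55195593, 1.03724704])} cam pos [0.38950528 0.01238417 1.10872242]
{'time': 0.1, 'joint_positions': array([-1.27590527,  0.32175454, -0.07005927,  1.45153838,  0.02262347,
        1.37080616, -0.05691778]), 'qd': array([-4.43476623e-04, -2.40868465e-03, -9.72806166e-04, -2.27753608e-03,
       -1.04502332e-03, -7.93756009e-04,  3.54545113e-05]), 'joint_torque': array([-1.74525971e-04, -4.92572844e+01, -4.05953033e-01, -3.13401854e+01,
       -6.42274157e-02,  3.94182396e-02,  5.79898369e-05]), 'position': array([0.1800653 , 0.62408032, 0.23857434]), 'tool_rot': array([-4.39616550e-01, -3.11056208e+00,  2.69593092e-03]), 'ft_force': array([-0.25494536,  0.1074306 ,  0.38074473]), 'torque': array([0.00790263, 0.06367896, 0.03306951]), 'grip_force': 0.0, 'grip_width': 1.002453978088721}
pics
```

View pics/scene0.png

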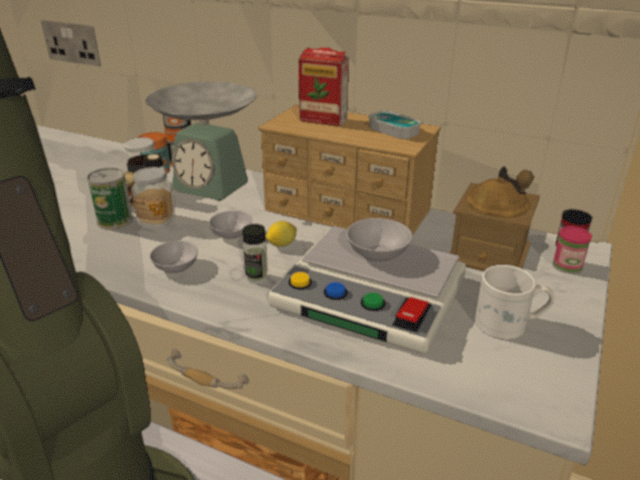

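View pics/top0.png

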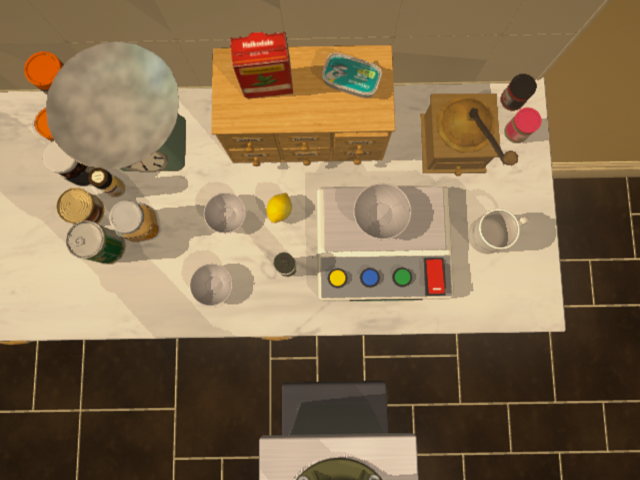

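The four controls:

| Control | scene px | top px |
|---|---|---|
| yellow key | (300,281) | (338,278) |
| blue key | (336,290) | (370,278) |
| green key | (373,301) | (402,277) |
| red rocker | (412,312) | (435,277) |

Possible mix-ups are the lemon (280,234), the red tea box, the pink jar and the green tin; none of them is on the deck. The bowl meant is the one on the plate, at scene (379,240). I'll triangulate the colour blobs.

```bash
cat > h.py <<'E'
import cv2,numpy as np
from scipy.spatial.transform import Rotation as Ro
def cam(c):
    f=240/np.tan(np.radians(c['vfov'])/2)
    K=np.array([[f,0,c['cx']],[0,f,c['cy']],[0,0,1]]);R=cv2.Rodrigues(np.array(c['rvec'],float))[0]
    return K,R,np.array(c['tvec'],float)
def P(c):
    K,R,t=cam(c);return K@np.c_[R,t]
def proj(c,X):
    p=P(c)@np.append(X,1);return p[:2]/p[2]
def tri(ca,a,cb,b):
    X=cv2.triangulatePoints(P(ca),P(cb),np.array(a,float).reshape(2,1),np.array(b,float).reshape(2,1)).ravel();return X[:3]/X[3]
def onz(c,uv,z):
    K,R,t=cam(c);d=R.T@np.linalg.inv(K)@np.array([*uv,1.]);o=-R.T@t;return o+d*(z-o[2])/d[2]
HUE={'yellow':(20,35),'blue':(100,125),'green':(50,85),'red':(170,8)}
def blob(im,col,box,smin=150,vmin=90):
    h,s,v=cv2.split(cv2.cvtColor(im,cv2.COLOR_RGB2HSV));lo,hi=HUE[col]
    m=((h>=lo)&(h<=hi)) if lo<hi else ((h>=lo)|(h<=hi))
    m=(m&(s>smin)&(v>vmin)).astype(np.uint8);k=np.zeros_like(m);x0,y0,x1,y1=box;k[y0:y1,x0:x1]=1;m*=k
    n,l,st,ce=cv2.connectedComponentsWithStats(m);i=1+np.argmax(st[1:,4]);return ce[i],st[i]
E
python3 - <<'E'
from bench import *
from h import *
S,T=get_image("scene"),get_image("top");cs,ct=calibration("scene"),calibration("top")
for c,(a,b),(d,e) in [('yellow',(300,281),(338,278)),('blue',(336,290),(370,278)),('green',(373,301),(402,277)),('red',(412,312),(435,277))]:
    p,s=blob(S,c,(a-22,b-22,a+22,b+22));q,t=blob(T,c,(d-22,e-25,d+22,e+25))
    X=tri(cs,p,ct,q);print(c,p.round(1),s,q.round(1),t,X.round(4),"res",(proj(cs,X)-p).round(1),"z.052:",onz(ct,q,.052).round(4),onz(cs,p,.052).round(4))
def crop(im,x,y,w,h,k):return cv2.resize(im[y:y+h,x:x+w],None,fx=k,fy=k,interpolation=cv2.INTER_CUBIC)
cv2.imwrite("pics/c1.png",np.vstack([crop(S,265,240,200,100,4)[:, :, ::-1][:300],crop(T,310,235,160,70,4)[:, :, ::-1].copy() if 0 else cv2.copyMakeBorder(crop(T,310,238,160,70,4)[:,:,::-1],0,0,0,160,cv2.BORDER_CONSTANT)]))
E
```

```text
yellow [299.5 279.2] [290 272  20  15 248] [337.2 277.6] [330 270  16  16 215] [ 0.4698 -0.005   0.0451] res [ 0. -0.] z.052: [ 0.4693 -0.0049  0.052 ] [ 0.4611 -0.0096  0.052 ]
blue [335.  289.5] [326 283  19  14 215] [369.5 277.1] [363 270  14  15 162] [ 0.4698 -0.071   0.0446] res [-0.  0.] z.052: [ 0.4692 -0.0703  0.052 ] [ 0.4605 -0.0752  0.052 ]
green [372.3 299.7] [363 294  19  13 189] [402.2 276.5] [395 270  15  14 155] [ 0.4697 -0.1372  0.0456] res [ 0.1 -0. ] z.052: [ 0.4693 -0.1365  0.052 ] [ 0.4615 -0.1398  0.052 ]
red [411.9 309.2] [396 298  32  24 458] [435.1 275.7] [426 259  19  35 566] [ 0.4697 -0.2032  0.0491] res [ 0.2 -0. ] z.052: [ 0.4697 -0.203   0.052 ] [ 0.4658 -0.2038  0.052 ]
```

View pics/c1.png

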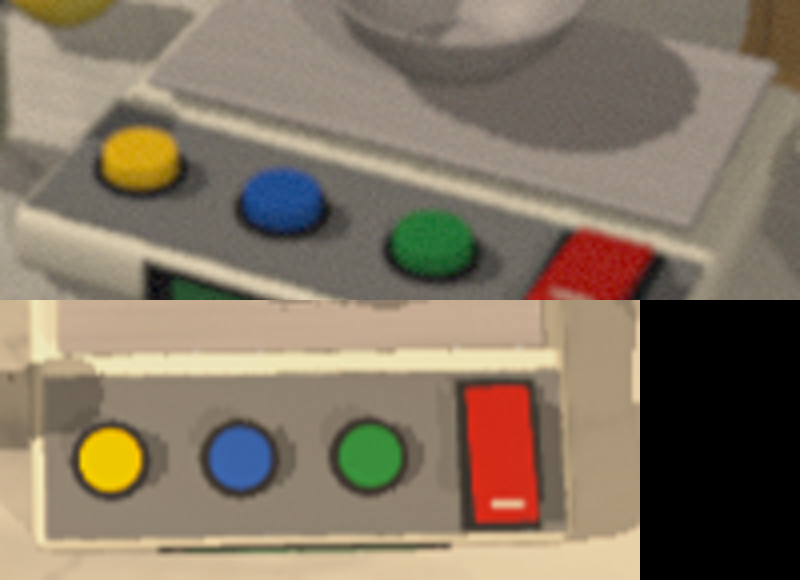

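The crop confirms the row, from +y to -y: yellow, blue, green, rocker, with the white bar at the rocker's front end. Spacing is 66 mm and yaw is about 0. The key-top height of 0.052 fits: the scene blobs include the key sides, which pulls the triangulated z down. Next I'll check the nose length, the tool axes and the obstacle positions.

```bash
python3 - <<'E'
import bench;from bench import *
from h import *
print([n for n in dir(bench) if n[0]!='_'], getattr(bench,'nose_length',None))
s=get_state();R=Ro.from_rotvec(s['tool_rot']).as_matrix();print(R.round(4),s['position'])
ct=calibration("top");cs=calibration("scene")
print("jar",tri(cs,(254,231),ct,(285,262)),"bowl",tri(cs,(379,236),ct,(382,211)),"mug",tri(cs,(507,280),ct,(496,228)))
print("bar",onz(ct,(310+508/4,238+204/4),.060))
Y=np.array([.4698,-.004,.052]);
g=Ro.from_euler('z',0).as_matrix()@np.array([[0,0,0]]*3) if 0 else None
for n,D in (('y||worldy, x=+X',np.diag([1,-1,-1])),('x=-X',np.diag([-1,1,-1]))):
    print(n,Ro.from_matrix(R.T@D).as_rotvec().round(4))
for n,t in (('rock',(.447,-.203,.16)),('green',(.4697,-.137,.16)),('yellow',(.4697,-.005,.16))):print(n,(R.T@(np.array(t)-s['position'])*1000).round(1))
E
```

```text
['MotionError', 'calibration', 'close_job', 'get_image', 'get_state', 'nose_length'] 0.017
[[-9.608e-01  2.771e-01 -2.000e-04]
 [ 2.771e-01  9.608e-01 -1.100e-03]
 [-1.000e-04 -1.200e-03 -1.000e+00]] [0.18008451 0.62422876 0.23888599]
jar [0.49739049 0.09746928 0.09884443] bowl [ 0.59854186 -0.09671734  0.08526787] mug [ 0.5609796  -0.32407883  0.08373942]
bar [ 0.44249188 -0.20400696  0.06      ]
y||worldy, x=+X [-1.0000e-04  1.7000e-03  2.8608e+00]
x=-X [-1.200e-03 -1.000e-04 -2.808e-01]
rock [-485.7 -720.8   79.8]
green [-489.2 -651.1   79.7]
yellow [-452.6 -524.3   79.5]
```

Pressing with the jaws shut gives a tip of about 30 × 19 mm, and the body sits 66 mm above the tip. The spice jar at (0.497, 0.097) is 105 mm tall, so I'll turn the tool 90° for yellow to keep the body clear of it. The way in goes around the near-base zone.

>>> send_rows(
  xyz=[
    [-32,-12,0],
    [-63,-24,0],
    [-95,-37,0],
    [-126,-49,0],
    [-158,-61,0],
    [-190,-73,0],
    [-221,-85,0],
    [-253,-98,0],
    [-284,-110,0],
    [-316,-122,0],
  ],
  dr=[
    [0,0,0.11],
    [0,0,0.22],
    [0,0,0.33],
    [0,0,0.44],
    [0,0,0.55],
    [0,0,0.66],
    [0,0,0.77],
    [0,0,0.88],
    [0,0,0.99],
    [0,0,1.1],
  ],
  jaw=0,
)

```text
time: 1.03
position: [0.4509, 0.4186, 0.2396]
tool_rot: [-2.007, -2.417, -0.0]
ft_force: [0.1, 0.5, -0.7]
grip_width: 0.326
grip_force: 0.0
```

```bash
cat > go.py <<'E'
import sys
from bench import *
from h import *
# go.py yaw x y z ... : shift/turn in tool axes from measured pose
s=get_state();R=Ro.from_rotvec(s['tool_rot']).as_matrix()
print(s['time'],s['position'].round(4),'F',s['ft_force'].round(2),'q',s['joint_positions'].round(2),s['grip_width'])
a=list(map(float,sys.argv[1:]));y=a[0]
D=Ro.from_euler('z',y).as_matrix()@np.diag([1,-1,-1]);print('turn',Ro.from_matrix(R.T@D).as_rotvec().round(4))
for i in range(1,len(a),3):print((R.T@(np.array(a[i:i+3])-s['position'])*1000).round(1))
E
python3 go.py 0 .5 .1 .24 .447 -.203 .2
```

```text
1.0333 [0.4509 0.4186 0.2396] F [ 0.08  0.46 -0.68] q [-0.99  0.25  0.24  1.55 -0.06  1.35 -0.56] 0.32614617277549524
turn [-3.0000e-04 -1.0000e-04  1.7556e+00]
[-322.2  -10.3   -0.5]
[-610.3 -118.    39.4]
```

>>> send_rows(
  xyz=[
    [-34,-1,0],
    [-68,-2,0],
    [-102,-3,0],
    [-136,-4,0],
    [-170,-6,0],
    [-204,-8,0],
    [-238,-9,0],
    [-272,-10,0],
    [-300,-10,0],
    [-322,-10,0],
  ],
  dr=[
    [0,0,0.11],
    [0,0,0.22],
    [0,0,0.33],
    [0,0,0.44],
    [0,0,0.55],
    [0,0,0.66],
    [0,0,0.77],
    [0,0,0.88],
    [0,0,0.99],
    [0,0,1.1],
  ],
)

```text
time: 1.87
position: [0.5011, 0.0985, 0.2397]
tool_rot: [2.976, 1.007, 0.0]
ft_force: [-0.2, 0.3, 0.1]
grip_width: 0.007
grip_force: 0.0
```

```bash
python3 go.py 0 .447 -.203 .2  .447 -.203 .12
```

```text
1.8667 [0.5011 0.0985 0.2397] F [-0.24  0.29  0.13] q [-0.75  0.01  0.52  1.81 -0.01  1.32 -1.15] 0.006771452319940232
turn [ 1.000e-04 -3.000e-04  6.526e-01]
[-226.1  206.7   39.7]
[-226.2  206.7  119.7]
```

>>> send_rows(
  xyz=[
    [-26,24,0],
    [-52,47,0],
    [-78,71,0],
    [-104,95,10],
    [-130,119,25],
    [-156,143,50],
    [-180,165,75],
    [-205,187,100],
    [-226,207,120],
    [-226,207,120],
  ],
  dr=[
    [0,0,0.07],
    [0,0,0.14],
    [0,0,0.21],
    [0,0,0.28],
    [0,0,0.35],
    [0,0,0.42],
    [0,0,0.5],
    [0,0,0.58],
    [0,0,0.653],
    [0,0,0.653],
  ],
)

```text
time: 2.7
position: [0.4448, -0.2061, 0.1162]
tool_rot: [3.139, -0.006, -0.01]
ft_force: [-0.8, 0.1, 0.3]
grip_width: 0.003
grip_force: 0.0
```

```bash
python3 go.py 0 .447 -.203 .08 .447 -.203 .067; python3 - <<'E'
from bench import *
from h import *
S,T=get_image("scene"),get_image("top")
f=lambda im,x,y:cv2.resize(im[y:y+130,x:x+200],None,fx=2,fy=2,interpolation=cv2.INTER_CUBIC)[:,:,::-1]
cv2.imwrite("pics/c2.png",np.hstack([f(S,320,220),f(T,340,200)]))
E
```

```text
2.7 [ 0.4448 -0.2061  0.1162] F [-0.81  0.06  0.3 ] q [-0.43  0.1   0.85  2.01 -0.08  1.07 -1.11] 0.0034455127203527215
turn [ 0.0026  0.0065 -0.0038]
[ 2.5 -3.2 36.2]
[ 2.5 -3.3 49.2]
```

View pics/c2.png

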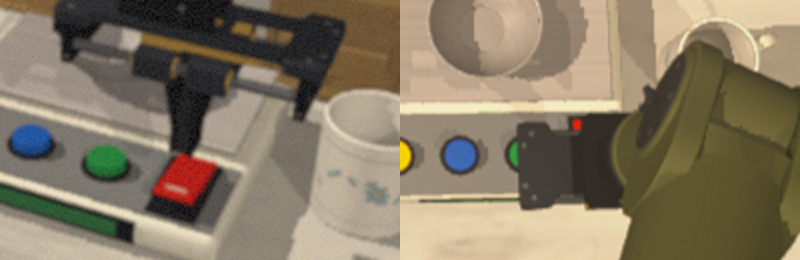

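The fingertips are shut and stand above the rocker's front end (white bar at crop (175,188)); the mug is clear. Now I push down.

>>> send_rows(
  xyz=[
    [0,0,15],
    [0,0,30],
    [0,0,38],
    [0,0,41],
    [0,0,44],
    [0,0,47],
    [0,0,49],
    [0,0,51],
    [0,0,52],
    [0,0,52],
  ],
  dr=[
    [0,0,0],
    [0,0,0],
    [0,0,0],
    [0,0,0],
    [0,0,0],
    [0,0,0],
    [0,0,0],
    [0,0,0],
    [0,0,0],
    [0,0,0],
  ],
)

```text
time: 3.63
position: [0.4501, -0.2001, 0.0699]
tool_rot: [-3.139, -0.013, -0.0]
ft_force: [-7.4, 3.3, 20.9]
grip_width: 0.003
grip_force: 10.9
```

```bash
python3 go.py 0 .447 -.203 .067
```

```text
3.6333 [ 0.4501 -0.2001  0.0699] F [-7.43  3.28 20.89] q [-0.4   0.19  0.83  2.05 -0.17  0.97 -1.04] 0.002576438929745258
turn [-0.0028 -0.      0.008 ]
[-3.1  2.9  2.9]
```

Force is 21 N at a tip height of 0.053, so the rocker is at its stop. I'll lift, move over green and check.

>>> send_rows(
  xyz=[
    [0,0,-10],
    [0,0,-30],
    [0,0,-50],
    [10,-20,-52],
    [22,-45,-52],
    [22,-66,-52],
    [22,-66,-52],
    [22,-66,-52],
    [22,-66,-52],
    [22,-66,-52],
  ],
  dr=[
    [0,0,0],
    [0,0,0],
    [0,0,0],
    [0,0,0],
    [0,0,0],
    [0,0,0],
    [0,0,0],
    [0,0,0],
    [0,0,0],
    [0,0,0],
  ],
)

```text
time: 4.47
position: [0.471, -0.1356, 0.1198]
tool_rot: [3.141, 0.009, 0.001]
ft_force: [-0.2, -0.1, -0.8]
grip_width: 0.003
grip_force: 0.0
```

```bash
python3 go.py 0 .4697 -.137 .061; python3 - <<'E'
from bench import *
from h import *
S,T=get_image("scene"),get_image("top")
f=lambda im,x,y:cv2.resize(im[y:y+130,x:x+200],None,fx=3,fy=3,interpolation=cv2.INTER_CUBIC)[:,:,::-1]
cv2.imwrite("pics/c3.png",f(S,270,220))
E
```

```text
4.4667 [ 0.471  -0.1356  0.1198] F [-0.21 -0.15 -0.77] q [-0.53  0.09  0.79  2.01 -0.07  1.07 -1.27] 0.0034447528040434075
turn [ 0.0004 -0.0006  0.006 ]
[-1.3  1.4 58.8]
```

View pics/c3.png

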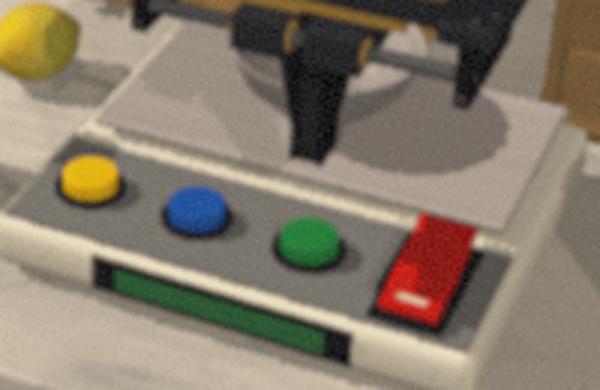

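The rocker's rear end is now up and its front (white bar at (410,298)) is down, so it is on. Now green.

>>> send_rows(
  xyz=[
    [0,0,15],
    [0,0,30],
    [0,0,42],
    [0,0,48],
    [0,0,51],
    [0,0,54],
    [0,0,57],
    [0,0,59],
    [0,0,60],
    [0,0,60],
  ],
  dr=[
    [0,0,0],
    [0,0,0],
    [0,0,0],
    [0,0,0],
    [0,0,0],
    [0,0,0],
    [0,0,0],
    [0,0,0],
    [0,0,0],
    [0,0,0],
  ],
)

```text
time: 5.4
position: [0.4712, -0.1347, 0.0613]
tool_rot: [-3.14, -0.012, 0.001]
ft_force: [-8.2, 0.2, 17.2]
grip_width: 0.005
grip_force: 8.5
```

```bash
python3 go.py 0 .4697 -.137 .061
```

```text
5.4 [ 0.4712 -0.1347  0.0613] F [-8.22  0.21 17.18] q [-0.49  0.19  0.78  2.06 -0.16  0.95 -1.19] 0.004919204488536063
turn [-0.0012  0.0005  0.0075]
[-1.5  2.3  0.3]
```

Green is at its stop: tip at 0.044 m, 17 N. I'll lift high, cross over blue and turn the tool 90° for yellow.

>>> send_rows(
  xyz=[
    [0,0,-20],
    [0,0,-55],
    [0,0,-95],
    [0,-20,-100],
    [0,-45,-100],
    [0,-70,-100],
    [0,-95,-100],
    [0,-115,-100],
    [0,-132,-100],
    [0,-132,-100],
  ],
  dr=[
    [0,0,0],
    [0,0,0],
    [0,0,-0.11],
    [0,0,-0.22],
    [0,0,-0.33],
    [0,0,-0.44],
    [0,0,-0.55],
    [0,0,-0.66],
    [0,0,-0.77],
    [0,0,-0.88],
  ],
)

```text
time: 6.23
position: [0.4705, 0.0023, 0.1599]
tool_rot: [-2.828, -1.364, -0.004]
ft_force: [0.4, 0.3, -0.8]
grip_width: 0.005
grip_force: 0.0
```

```bash
python3 go.py 1.5708 .4697 -.0045 .12 
```

```text
6.2333 [0.4705 0.0023 0.1599] F [ 0.42  0.32 -0.81] q [-0.7  -0.03  0.64  2.    0.02  1.16 -0.74] 0.005215295514166296
turn [ 0.0009 -0.0028 -0.6718]
[-5.9  3.5 39.9]
```

>>> send_rows(
  xyz=[
    [0,0,5],
    [0,0,10],
    [0,0,20],
    [0,0,30],
    [0,0,40],
    [0,0,40],
    [0,0,40],
    [0,0,40],
    [0,0,40],
    [0,0,40],
  ],
  dr=[
    [0,0,-0.11],
    [0,0,-0.22],
    [0,0,-0.33],
    [0,0,-0.44],
    [0,0,-0.55],
    [0,0,-0.67],
    [0,0,-0.67],
    [0,0,-0.67],
    [0,0,-0.67],
    [0,0,-0.67],
  ],
)

```text
time: 7.07
position: [0.4706, -0.0022, 0.12]
tool_rot: [2.238, 2.204, 0.002]
ft_force: [0.7, 0.3, -0.1]
grip_width: 0.005
grip_force: 0.0
```

```bash
python3 go.py 1.5708 .4697 -.005 .061; python3 - <<'E'
from bench import *
from h import *
S,T=get_image("scene"),get_image("top")
f=lambda im,x,y:cv2.resize(im[y:y+130,x:x+200],None,fx=2,fy=2,interpolation=cv2.INTER_CUBIC)[:,:,::-1]
cv2.imwrite("pics/c4.png",np.hstack([f(S,240,220),f(T,270,190)]))
E
```

```text
7.0667 [ 0.4706 -0.0022  0.12  ] F [ 0.75  0.26 -0.08] q [-0.69  0.03  0.65  2.05 -0.02  1.07 -0.04] 0.005490311400560197
turn [ 0.0013 -0.0005 -0.015 ]
[-2.9 -0.9 59. ]
```

View pics/c4.png

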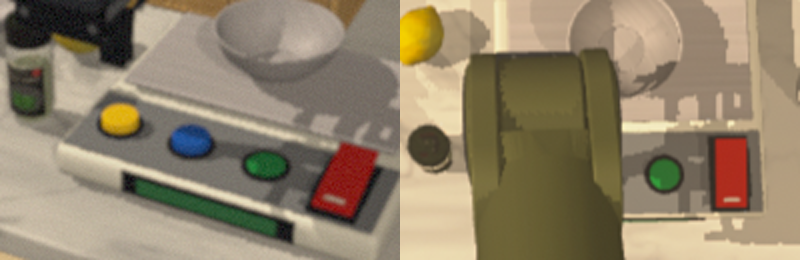

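Green sits low and the rocker is on. The fingertip is straight above yellow, at crop (115,60). Now I press yellow.

>>> send_rows(
  xyz=[
    [-2,0,15],
    [-2,0,30],
    [-2,0,42],
    [-2,0,48],
    [-2,0,52],
    [-2,0,56],
    [-2,0,59],
    [-2,0,60],
    [-2,0,60],
    [-2,0,60],
  ],
  dr=[
    [0,0,0],
    [0,0,0],
    [0,0,0],
    [0,0,0],
    [0,0,0],
    [0,0,0],
    [0,0,0],
    [0,0,0],
    [0,0,0],
    [0,0,0],
  ],
)

```text
time: 8.0
position: [0.47, -0.0043, 0.0612]
tool_rot: [-2.235, -2.205, -0.0]
ft_force: [-6.9, -0.4, 14.8]
grip_width: 0.002
grip_force: 7.8
```

```bash
python3 go.py 1.5708 .4697 -.005 .061
```

```text
8.0 [ 0.47   -0.0043  0.0612] F [-6.94 -0.35 14.85] q [-0.67  0.13  0.66  2.1  -0.1   0.94  0.03] 0.0022025240729231284
turn [-0.0011 -0.0012 -0.0133]
[-0.7 -0.3  0.2]
```

Yellow is fully down. I'll hold for 0.5 s, then release and lift.

>>> send_rows(
  xyz=[
    [0,0,0],
    [0,0,0],
    [0,0,0],
    [0,0,0],
    [0,0,0],
    [0,0,0],
    [0,0,-15],
    [0,0,-50],
    [0,0,-85],
    [0,0,-110],
  ],
  dr=[
    [0,0,0],
    [0,0,0],
    [0,0,0],
    [0,0,0],
    [0,0,0],
    [0,0,0],
    [0,0,0],
    [0,0,0],
    [0,0,0],
    [0,0,0],
  ],
)

```text
time: 8.83
position: [0.4714, -0.0045, 0.1728]
tool_rot: [2.235, 2.205, 0.006]
ft_force: [1.7, 0.5, 0.2]
grip_width: 0.009
grip_force: 0.0
```

>>> send_rows(
  xyz=[
    [0,0,-20],
    [0,0,-40],
    [0,0,-40],
    [0,0,-40],
    [0,0,-40],
    [0,0,-40],
    [0,0,-40],
    [0,0,-40],
    [0,0,-40],
    [0,0,-40],
  ],
  dr=[
    [0,0,0],
    [0,0,0],
    [0,0,0],
    [0,0,0],
    [0,0,0],
    [0,0,0],
    [0,0,0],
    [0,0,0],
    [0,0,0],
    [0,0,0],
  ],
)

```text
time: 9.67
position: [0.4699, -0.0043, 0.2092]
tool_rot: [-2.236, -2.207, 0.001]
ft_force: [-0.5, 0.5, -0.6]
grip_width: 0.006
grip_force: 0.0
```

```bash
python3 go.py 1.5708; python3 - <<'E'
from bench import *
from h import *
S=get_image("scene")
cv2.imwrite("pics/c5.png",cv2.resize(S[200:350,230:570],None,fx=2,fy=2)[:,:,::-1])
E
```

```text
9.6667 [ 0.4699 -0.0043  0.2092] F [-0.55  0.54 -0.63] q [-0.71 -0.08  0.64  1.94  0.05  1.27 -0.1 ] 0.006055714003264121
turn [-0.0005  0.0003 -0.013 ]
```

View pics/c5.png

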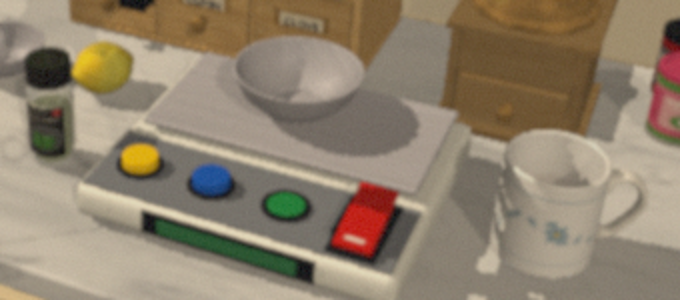

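Yellow (140,160) and blue (211,181) are up, green (286,205) is down, and the rocker (365,220) is on. The bowl, mug, jar and lemon are unmoved, and the arm is clear.

```bash
python3 -c "
from bench import *
print(close_job())"
```

```text
the job is handed in; nothing more can be done
None
```

The job is handed in: I switched the rocker on, pressed green so it stayed down, then held yellow down for over half a second and let it spring back; blue was never touched, and in the last picture the bowl, mug, jar and lemon stood where they were (no verdict came back).

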